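Clamp a plaster mould shut

TASK

Stand the loose plaster mould half upright on the clamp's wooden rails, hollow side facing the hollow side of the half already there, side edges in line and no more than a finger's width apart, and let go. Then squeeze the clamp's trigger again and again until the sliding jaw grips the mould firmly, gently enough not to crush the soft plaster: stop once the trigger goes stiff, and let it spring back. Close the jaw with the trigger only, never by pushing the jaw or its bar, and leave the other things on the bench alone.

Things in the scene. Friction and masses are not known exactly. Their poses are not given: they have to be found in the camera images.
- clamp: black one-hand bar clamp screwed grip-up on a plywood base 120 x 330 x 18 mm; fixed. Origin: underside of the base, below the fixed jaw's gripping face. z up; +y from fixed jaw to sliding jaw; x across. In this frame, mm: fixed jaw y -20 to 0, 52 wide, top z 125. Behind it (-y) come the trigger, then the pistol grip, in an open housing 44 wide, top z 84 to 89.
- seat (a point): point on the clamp's axis at the foot of the fixed jaw's gripping face, at the height of the rails' top (z 70 in the clamp's frame; same axes). Two wooden rails 20 wide, 28 apart, run 150 mm in +y from here; the mould stands on them.
- grip_handle (a point): centre of the pistol grip at the height to squeeze (y -99, z 128 in the clamp's frame; same axes). The grip is a fixed black upright 28 wide (x), 16 thick (y), top at z 155; its outer face, away from the jaws, is at y -107.
- trigger_bar (a point): centre of the trigger's round black finger bar: along x, 14 mm thick, 34 long. Released it lies at y -62, z 128 in the clamp's frame, its outer face at y -55, 35 mm clear of the fixed jaw. Squeezed towards the grip (-y) it travels 18.6 mm. Outside width over grip and bar: 52 mm released, 33 mm fully squeezed. Below the bar the trigger is a 6 mm plate down to z 54.
- trigger (a joint): trigger angle: 0 released, 0.16 rad at its stop; springs back. A full squeeze moves the jaw 6 mm net (two ratchet teeth). Force at the finger bar: 3 to 4 N spring + 0.42 x (5 N bar friction + jaw force): 6 to 8 N while the jaw runs free, more as it tightens or if squeezed fast. If 14 N stalls it clearly short of its stop, the jaw holds with 15 to 25 N: firm. 18 N or more may crush it.
- sliding_jaw: black upright jaw, 52 wide, 54 high, on a toothed steel bar below rail height. Origin: middle of its rubber pad's face (looking to -y), at rail height; axes as the clamp's. Pad 5 to 53 mm above the rails, sprung, 5 N/mm, 10 mm of give (origin does not follow the give). Starts 84 to 102 mm from the fixed jaw, moves to -y, held by the ratchet (backlash 1 to 2 mm). Moved by the trigger only.
- back_half: white plaster mould half already standing on the rails within 3 mm of the fixed jaw, loose, 60 wide (x), 30 thick (y), 70 high. Origin: centre of its underside, axes as the clamp's. Its hollow side (recess and pour notch) looks to +y.
- front_half: the loose white plaster mould half, standing on the bench at the start: 60 wide (x), 30 thick (y), 70 high, 0.13 to 0.21 kg. Origin: centre of its underside; z up. Its hollow side looks to its -y, so with the same heading as back_half it faces it; its side faces at x = +-30 are flat. With the mould shut its origin lies 30 mm in +y from back_half's.
- hollow_side (a point): middle of front_half's hollow side, 15 mm in its -y and 35 mm above its underside (same axes).
- glaze_jar: bystander: jar with a red lid, 60 across, 75 high; leave alone. Origin: centre of its underside.
- slip_cup: bystander: terracotta cup, 68 across, 70 high; leave alone. Origin: centre of its underside.
- tub: bystander: white plastic tub, 130 x 160 x 70; leave alone. Origin: centre of its underside.
Mind the look-alikes: they are no part of the job. Leave any green look-alike of the front_half alone.

How it is judged (in metres and radians):
On the way, in this order (a step that is already met when the one before it is completed fails the run):
1. the front half stands on the rails hollow side facing the back half, edges in line (6 mm), no more than 15 mm apart, and is let go (x of front_half in the frame of back_half between -0.006 and 0.006 m and z of front_half in the frame of seat between -0.003 and 0.003 m and angle between front_half's own z axis and vertical below 0.06 rad and y of front_half in the frame of back_half between 0.027 and 0.045 m and angle between the x axis of front_half and the x axis of back_half, either way round below 0.15 rad and y of hollow_side in the frame of back_half below 0.031 m and contact force between the fingers and front_half below 0.1 N and contact force between sliding_jaw and front_half below 1 N), for 0.2 s.
2. the sliding jaw grips the mould with at least 12 N (contact force between sliding_jaw and front_half above 12 N and contact force between front_half and back_half above 10 N), for 0.3 s.
At the end, for the whole second after the job is handed in: Halves upright on the rails (0.06 rad), shut hollow sides together (origins 27 to 33 mm apart, edges within 6 mm, 0.05 rad), against the fixed jaw (3 mm), the sliding jaw pressing with at least 12 N; trigger sprung back (under 0.03 rad); all at rest and released (all of step 2 and x of front_half in the frame of back_half between -0.006 and 0.006 m and z of front_half in the frame of seat between -0.003 and 0.003 m and angle between each of front_half, back_half's own z axis and vertical below 0.06 rad and y of front_half in the frame of back_half between 0.027 and 0.033 m and angle between the x axis of front_half and the x axis of back_half, either way round below 0.05 rad and y of hollow_side in the frame of back_half below 0.018 m and y of back_half in the frame of seat between 0.012 and 0.018 m and value of joint trigger below 0.03 rad and linear speed of front_half below 0.01 m/s); the robot touches nothing.
It fails at once if the plaster is crushed: jaw force on the mould over 38 N (contact force between sliding_jaw and front_half above 38 N).
It fails at once if the sliding jaw or its bar is pushed by the robot (over 3 N) (contact force between any of the fingers, the arm and sliding_jaw above 3 N).
It fails at once if the jar is moved more than 25 mm (distance of glaze_jar from where it was at the start of the episode above 0.025 m).
It fails at once if the cup is moved more than 25 mm (distance of slip_cup from where it was at the start of the episode above 0.025 m).
It fails at once if the tub is moved more than 25 mm (distance of tub from where it was at the start of the episode above 0.025 m).
It also fails if it takes over 72 s, if anything falls off the work surface, if the arm or the gripper's body presses on something with over 40 N, if the wrist force passes 120 N, or if a joint passes its speed limit or range.

ROBOT

A 7-joint arm with a two-finger parallel gripper is mounted at the origin on the work surface. World frame = base frame: x ahead of the robot, y to its left, z up, the work surface at z = 0. Lengths are in mm, angles in rad, forces in N, time in s.
With the tool pointing down it reaches from about 400 to 875 mm from the base axis. Payload 4.4 kg.
Tool frame: the origin (TCP) lies where the fingers leave the gripper's body, on its centre line; the fingertips stand 73 mm ahead of it and the grasp point (between the pads) lies 54 mm ahead of it; z points along the fingers, y is the line along which they close (so a half turn about z gives the same grasp; the last joint's range is limited). The gripper opens to 85 mm and grips with 20 to 120 N. Pads are 22 mm wide; open, the fingers measure 114 mm over their backs; the gripper's body (76 mm by 85 mm) begins 54 mm behind the grasp point. The pads swing forward as they close: fully open they stand 13 mm farther back than shut.
Start: joints at [-1.406, 0.628, 0.038, 1.517, -0.027, 0.996, -0.02], TCP at [148.668, 632.783, 303.913] pointing down, gripper open.
Joint ranges: [-3.06, 3.06], [-0.37, 2.12], [-1.25, 1.32], [0.18, 2.47], [-1.1, 4.24], [0.23, 1.98], [-2.94, 2.94]. Speed limits (rad/s): [2.57, 2.57, 3.14, 3.14, 3.14, 3.14, 3.14].

INTERFACE

Orientations are given as [roll, pitch, yaw] about the fixed x, y, z axes, in that order (R = Rz(yaw) Ry(pitch) Rx(roll)).
In Python, from cell import ctrl gives the robot as it stands.
- The arm moves only by the tool send_rows, never from a script. Its argument "rows" is a list that holds one entry, the list of rows, each a list of 6 numbers: the shift along the tool's x, y, z in cm, then the turn, a rotation vector about the tool's x, y, z in rad. In form: [[[tx, ty, tz, wx, wy, wz], ...]]. A call has 1 to 10 rows; each row is the pose to reach, as a shift and turn from the pose commanded when the call began, along the tool's axes at that moment; what a row does not reach only later rows make up. A row lasts 1/10 s, in which the tool goes at most 50 mm and 8.59 degrees, less where a joint would pass 70% of its speed; a pose out of reach is approached as far as the arm can. A call with a gripper value outside its range is refused whole. "grip" is the closure in counts, from 0 (fully open) to 255 (shut), set as the call begins (left out, the last holds). The fingers move at their own pace and stop on an object; the grip force is fixed at half the most. Time passes only in rows, so rows that repeat a pose let the fingers close. It gives the time, the measured TCP pose, the force, the opening and the grip force at its end, in the units of the state.
- ctrl.read_state(): the state, without advancing time (a new reading comes with each control period).
- ctrl.get_image(name): name is "scene" or "top" or "wrist"; returns a dict with "pixels" (420x560x3 uint8, red, green, blue), "fx", "fy", "cx", "cy" (pixels), "extrinsics" (4x4, takes a point from camera to world coordinates); the wrist camera has in their place "mount" (4x4, takes a point from camera to tool coordinates, whose origin is the TCP and whose axes are the flange's). Camera axes: x right, y up, looking along -z (the intrinsics and any distortion apply to the point x, -y, -z); pixel columns grow to the right and rows downward; lengths in mm; the calibration is good to about 2 mm. A picture is of the moment at which its call begins: read the wrist's pose just before it. There is no depth.
- ctrl.finish_job(): hands the job in; it is judged then, once.
The state is a dict: "clock": time; "qpos": joint angles; "qd": joint speeds; "tau": joint torques, N m; "eef_pos": TCP position; "tool_rot": TCP orientation; "force": force on the tool from outside, world axes, zero at the start; "torque": the same for the moment, N m; "width": finger opening in mm; "gripper_force": force on a finger pad.
Only numpy, scipy, OpenCV 4.12 (cv2) and the standard library are available. Lean on these libraries where they do the work, as an engineer would, in place of code of your own. Each camera call takes 0.05 s, during which the arm holds its last target. There are 200 camera calls.

## Working session

There is one attempt and no reset: what is moved stays moved. The work goes in short steps, Python scripts to look and compute and a tool call to move; the robot and the scene stay as the last step left them, time stands still between calls to the robot, and variables do not carry over. Pictures are saved under pics/ and viewed, at most 14 in all, crops included, and the job is handed in when it is done.

Besides the shell and the picture viewer there is one more tool, called after "Emit:" by a JSON object that holds its "op" and its "data". send_rows: Moves the arm, as the interface text tells. Its arguments: {"type":"object","properties":{"rows":{"type":"array","items":{"type":"array","items":{"type":"array","items":{"type":"number"}}}},"grip":{"type":"number"}},"required":["rows"]}

```bash
ls; mkdir -p pics; cat > h.py <<'E'
import numpy as np, cv2
from scipy.spatial.transform import Rotation as R
from cell import ctrl
def T(s):
    M=np.eye(4); M[:3,:3]=R.from_euler('xyz',s['tool_rot']).as_matrix(); M[:3,3]=s['eef_pos']; return M
def shot(n,f):
    s=ctrl.read_state(); im=ctrl.get_image(n)
    im['E']=np.array(im['extrinsics']) if 'extrinsics' in im else T(s)@np.array(im['mount'])
    cv2.imwrite(f'pics/{f}.png',im['pixels'][:,:,::-1])
    np.save(f'pics/{f}.npy',{k:v for k,v in im.items()},allow_pickle=True); return im
def load(f): return np.load(f'pics/{f}.npy',allow_pickle=True).item()
def ray(im,u,v):
    d=np.array([(u-im['cx'])/im['fx'],-(v-im['cy'])/im['fy'],-1.]); E=im['E']; return E[:3,3],E[:3,:3]@d
def onz(im,u,v,z):
    o,d=ray(im,u,v); return o+d*(z-o[2])/d[2]
def proj(im,p):
    q=np.linalg.inv(im['E'])@np.r_[p,1]; return im['cx']-im['fx']*q[0]/q[2], im['cy']+im['fy']*q[1]/q[2]
E
python3 - <<'E'
from h import *
for n in ['top','scene']:
    im=shot(n,n+'0'); print(n,[k for k in im],im['fx'],im['cx'],im['cy'],im['E'].round(2).tolist())
s=ctrl.read_state();print(s)
E
```

```text
pics
top ['pixels', 'fx', 'fy', 'cx', 'cy', 'extrinsics', 'E'] 455.00010472072836 280.34554278272356 211.44422223852519 [[-0.02, 0.99, -0.16, 479.13], [-1.0, -0.03, -0.03, -141.29], [-0.04, 0.16, 0.99, 1019.07], [0.0, 0.0, 0.0, 1.0]]
scene ['pixels', 'fx', 'fy', 'cx', 'cy', 'extrinsics', 'E'] 400.87007110268644 275.5603605367569 208.4394696242211 [[0.82, -0.48, 0.31, 875.77], [0.57, 0.7, -0.43, -511.7], [-0.01, 0.53, 0.85, 845.32], [0.0, 0.0, 0.0, 1.0]]
{'clock': 0.1, 'qpos': array([-1.40581418,  0.62926055,  0.03840709,  1.51829011, -0.02700682,
        0.9962982 , -0.01998034]), 'qd': array([ 0.00202263, -0.00102631,  0.00022898, -0.00134182,  0.00022746,
        0.00027347, -0.00068556]), 'tau': array([ 2.12484607e-03, -5.64541411e+01,  1.23044539e+00, -1.93978322e+01,
        1.13069350e-02,  5.45698655e-03,  2.03794519e-05]), 'eef_pos': array([148.52614416, 632.34403997, 303.0686925 ]), 'tool_rot': array([-3.13985290e+00, -9.40814794e-06,  2.91085642e+00]), 'force': array([-0.2827582 , -0.00066956,  0.18186679]), 'torque': array([0.00083967, 0.0041578 , 0.06733639]), 'gripper_force': 0.0, 'width': 85.28050615181523}
```

View pics/top0.png

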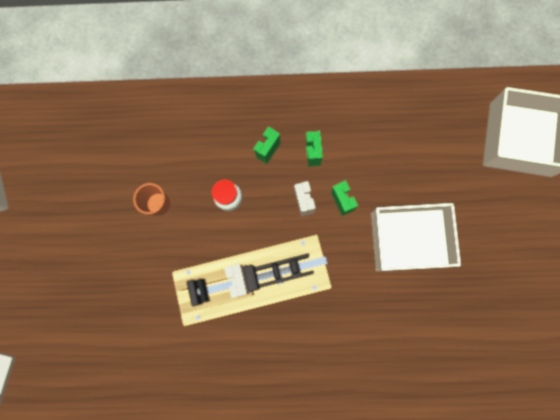

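View pics/scene0.png

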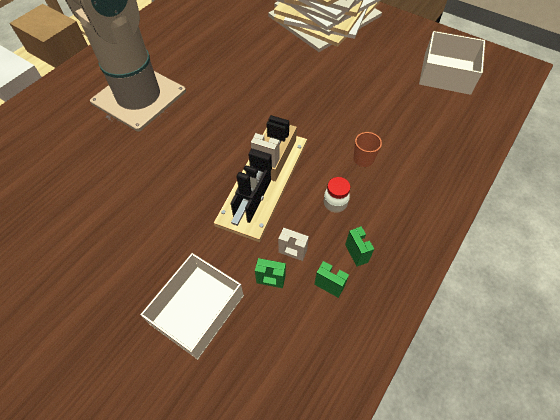

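```bash
python3 - <<'E'
from h import *
a=cv2.imread('pics/top0.png'); b=cv2.imread('pics/scene0.png')
A=cv2.resize(a[120:330,165:365],None,fx=2.4,fy=2.4,interpolation=cv2.INTER_CUBIC)
B=cv2.resize(b[220:290,250:325],None,fx=4.2,fy=4.2,interpolation=cv2.INTER_CUBIC)
C=np.zeros((504,800,3),np.uint8); C[:,:480]=A; C[:294,480:480+315]=B
cv2.imwrite('pics/crop1.png',C)
E
```

```text
(no output)
```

View pics/crop1.png

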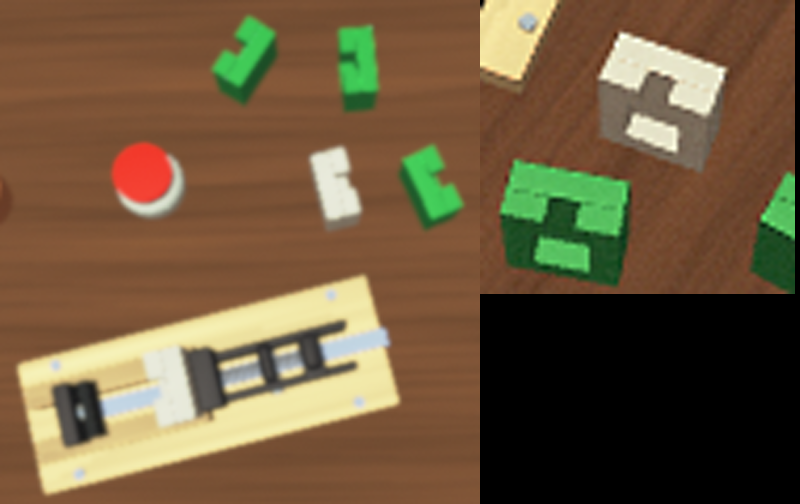

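```bash
python3 - <<'E'
from h import *
im=load('top0'); p=im['pixels']; hsv=cv2.cvtColor(p,cv2.COLOR_RGB2HSV)
w=((hsv[...,1]<60)&(hsv[...,2]>150)).astype(np.uint8)
y=((hsv[...,0]>18)&(hsv[...,0]<32)&(hsv[...,1]>60)&(hsv[...,2]>150)).astype(np.uint8)
def comp(m,box,z,name):
    x0,y0,x1,y1=box; k=np.zeros_like(m); k[y0:y1,x0:x1]=m[y0:y1,x0:x1]
    n,l,st,c=cv2.connectedComponentsWithStats(k); 
    if name=='base': pts=np.argwhere(k)[:,::-1]
    else: pts=np.argwhere(l==1+np.argmax(st[1:,4]))[:,::-1]
    W=np.array([onz(im,u,v,z)[:2] for u,v in pts]).astype(np.float32)
    r=cv2.minAreaRect(W); print(name,len(pts),r, cv2.boxPoints(r).round(0).tolist())
comp(w,(285,170,325,225),70,'front')
comp(w,(215,255,255,305),140,'back')
y=cv2.morphologyEx(y,cv2.MORPH_OPEN,np.ones((3,3)))
comp(y,(160,225,340,330),18,'base')
E
```

```text
front 436 ((664.2097778320312, -160.68235778808594), (62.79804992675781, 32.83041763305664), 12.621999740600586) [[630.0, -152.0], [637.0, -184.0], [698.0, -170.0], [691.0, -138.0]]
back 655 ((487.58673095703125, -9.103607177734375), (61.49256134033203, 58.66788864135742), 12.658206939697266) [[451.0, 13.0], [464.0, -44.0], [524.0, -31.0], [511.0, 26.0]]
base 5549 ((492.41802978515625, -39.74583435058594), (122.24240112304688, 331.8595886230469), 12.9966402053833) [[396.0, 108.0], [470.0, -215.0], [589.0, -188.0], [515.0, 136.0]]
```

```bash
cat >> h.py <<'E'
def delta(pos,yaw_deg,s=None):
    s=s or ctrl.read_state(); M=T(s)
    t=M[:3,:3].T@(np.array(pos)-M[:3,3])/10
    w=R.from_matrix(M[:3,:3].T@R.from_euler('xyz',[np.pi,0,np.radians(yaw_deg)]).as_matrix()).as_rotvec()
    print('d',t.round(2).tolist(),w.round(3).tolist())
E
python3 - <<'E'
from h import *
delta([400,234,303],102.6)
delta([650,-140,280],102.6)
E
```

```text
d [-33.59, -33.03, 0.06] [-0.002, 0.001, 1.12]
d [-66.48, -63.72, 2.42] [-0.002, 0.001, 1.12]
```

Emit:
{"op": "send_rows", "data": {"rows": [[[-66.5,-63.7,2.4,0,0,1.12],[-66.5,-63.7,2.4,0,0,1.12],[-66.5,-63.7,2.4,0,0,1.12],[-66.5,-63.7,2.4,0,0,1.12],[-66.5,-63.7,2.4,0,0,1.12],[-66.5,-63.7,2.4,0,0,1.12],[-66.5,-63.7,2.4,0,0,1.12],[-66.5,-63.7,2.4,0,0,1.12],[-66.5,-63.7,2.4,0,0,1.12],[-66.5,-63.7,2.4,0,0,1.12]]]}}

```text
clock: 1.1
eef_pos: [421.5, 212.0, 290.7]
tool_rot: [-3.141, 0.0, 1.791]
force: [2.1, 1.3, 0.1]
width: 85.6
gripper_force: 0.0
```

```bash
python3 - <<'E'
from h import *
s=ctrl.read_state(); print(s['clock'],s['eef_pos'],s['tool_rot'],s['force'],s['qpos'])
delta([650,-140,280],102.6)
E
```

```text
1.1 [421.49068594 211.96642552 290.73885879] [-3.14140363e+00  4.91375056e-06  1.79131528e+00] [2.07179074 1.32113453 0.08499697] [-0.78999329  0.41630295  0.36645569  2.02053916 -0.21627368  0.74148578
 -0.07123876]
d [-39.34, 14.6, 1.07] [-0.0, 0.0, 0.001]
```

Emit:
{"op": "send_rows", "data": {"rows": [[[-39.3,14.6,1.1,0,0,0],[-39.3,14.6,1.1,0,0,0],[-39.3,14.6,1.1,0,0,0],[-39.3,14.6,1.1,0,0,0],[-39.3,14.6,1.1,0,0,0],[-39.3,14.6,1.1,0,0,0],[-39.3,14.6,1.1,0,0,0],[-39.3,14.6,1.1,0,0,0],[-39.3,14.6,1.1,0,0,0],[-39.3,14.6,1.1,0,0,0]]]}}

```text
clock: 2.1
eef_pos: [649.5, -142.6, 278.9]
tool_rot: [-3.141, 0.003, 1.785]
force: [-0.6, 0.2, -0.1]
width: 85.5
gripper_force: 0.0
```

```bash
python3 - <<'E'
from h import *
im=shot('wrist','w1'); s=ctrl.read_state(); print(s['eef_pos'],s['tool_rot'],s['qpos'].round(2),np.array(im['mount']).round(2).tolist())
print(im['fx'],[k for k in im],proj(im,[664,-160,70]))
E
```

```text
[ 648.83266347 -139.55930462  278.88351149] [-3.14001002e+00 -1.78997957e-04  1.78815103e+00] [-0.02  0.7   0.34  1.51 -0.26  0.98  0.6 ] [[-0.0, 0.95, 0.3, 79.66], [1.0, 0.0, -0.0, -0.01], [-0.0, 0.3, -0.95, -70.14], [0.0, 0.0, 0.0, 1.0]]
373.72102535196643 ['pixels', 'fx', 'fy', 'cx', 'cy', 'mount', 'E'] (np.float64(298.2858392803356), np.float64(229.80950575058188))
```

View pics/w1.png

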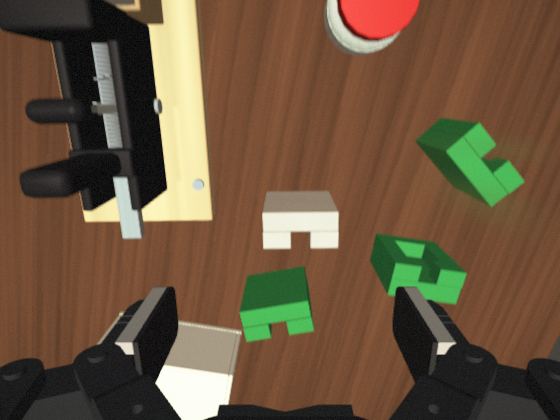

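```bash
python3 - <<'E'
from h import *
im=load('w1'); p=im['pixels']; hsv=cv2.cvtColor(p,cv2.COLOR_RGB2HSV)
w=((hsv[...,1]<70)&(hsv[...,2]>205)).astype(np.uint8)
k=np.zeros_like(w); k[180:260,250:350]=w[180:260,250:350]
pts=np.argwhere(k)[:,::-1]; print(len(pts),pts.min(0),pts.max(0),p[205,300],p[222,300])
W=np.array([onz(im,u,v,70)[:2] for u,v in pts]).astype(np.float32)
r=cv2.minAreaRect(W); print(r,cv2.boxPoints(r).round(1).tolist())
E
```

```text
2340 [262 212] [337 248] [150 133 113] [241 241 225]
((665.279052734375, -159.80618286132812), (59.484527587890625, 30.116191864013672), 13.216399192810059) [[632.9000244140625, -151.89999389648438], [639.7999877929688, -181.3000030517578], [697.7000122070312, -167.6999969482422], [690.7999877929688, -138.3000030517578]]
```

```bash
python3 - <<'E'
from h import *
delta([665.4,-160,180],103.2)
delta([665.4,-160,96],103.2)
E
```

```text
d [-2.36, 1.19, 9.89] [-0.002, -0.0, -0.013]
d [-2.36, 1.21, 18.29] [-0.002, -0.0, -0.013]
```

Emit:
{"op": "send_rows", "data": {"rows": [[[-2.36,1.2,5.0,0,0,-0.013],[-2.36,1.2,9.5,0,0,-0.013],[-2.36,1.2,11.5,0,0,-0.013],[-2.36,1.2,13.5,0,0,-0.013],[-2.36,1.2,15.5,0,0,-0.013],[-2.36,1.2,17,0,0,-0.013],[-2.36,1.2,18.3,0,0,-0.013],[-2.36,1.2,18.3,0,0,-0.013],[-2.36,1.2,18.3,0,0,-0.013]]], "grip": 0}}

```text
clock: 3.05
eef_pos: [666.3, -158.2, 97.2]
tool_rot: [3.141, 0.0, 1.804]
force: [-0.4, -0.9, 0.0]
width: 85.4
gripper_force: 0.0
```

Emit:
{"op": "send_rows", "data": {"rows": [[[0,0,0,0,0,0],[0,0,0,0,0,0],[0,0,0,0,0,0],[0,0,0,0,0,0],[0,0,0,0,0,0],[0,0,0,0,0,0],[0,0,0,0,0,0],[0,0,0,0,0,0]]], "grip": 160}}

```text
clock: 3.85
eef_pos: [666.8, -158.8, 98.2]
tool_rot: [3.14, 0.001, 1.804]
force: [-0.1, 0.0, 6.8]
width: 59.3
gripper_force: 65.2
```

```bash
python3 - <<'E'
from h import *
im=load('top0'); print(onz(im,236,281,140))
delta([500,-66,300],103)
E
```

```text
[488.56583383 -23.77377985 140.        ]
d [12.86, -14.05, -20.22] [0.002, 0.001, 0.006]
```

Emit:
{"op": "send_rows", "data": {"rows": [[[0,0,-3,0,0,0],[0,0,-8,0,0,0],[0,0,-13,0,0,0],[0,0,-18,0,0,0],[0,0,-20.2,0,0,0],[3,-3.5,-20.2,0,0,0],[6,-7,-20.2,0,0,0],[9,-10.5,-20.2,0,0,0],[12,-14,-20.2,0,0,0],[12,-14,-20.2,0,0,0]]]}}

```text
clock: 4.85
eef_pos: [494.6, -70.7, 297.7]
tool_rot: [-3.133, -0.007, 1.806]
force: [1.2, 0.4, -1.3]
width: 59.4
gripper_force: 65.4
```

Emit:
{"op": "send_rows", "data": {"rows": [[[0,0,0,0,0,0],[0,0,0,0,0,0]]]}}

```text
clock: 5.05
eef_pos: [503.4, -74.5, 299.3]
tool_rot: [3.14, 0.001, 1.804]
force: [0.9, 0.2, -1.5]
width: 59.4
gripper_force: 65.4
```

```bash
python3 - <<'E'
from h import *
im=shot('wrist','w2'); s=ctrl.read_state(); print(s['eef_pos'],s['tool_rot'],s['force'])
E
```

```text
[503.54535637 -74.69567976 299.13874544] [3.13996726e+00 1.19600058e-03 1.80332003e+00] [ 0.05559685 -0.40029275 -1.23549781]
```

View pics/w2.png

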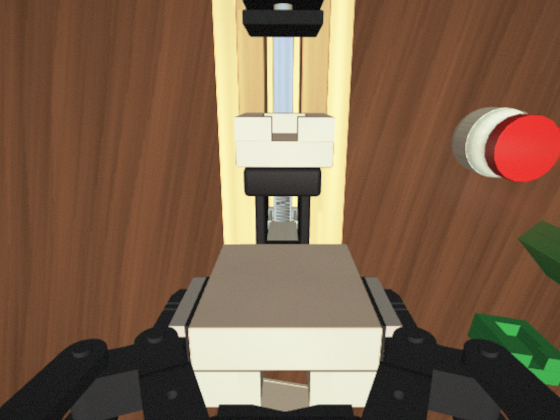

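```bash
python3 - <<'E'
from h import *
im=load('w2'); p=im['pixels']; hsv=cv2.cvtColor(p,cv2.COLOR_RGB2HSV)
for r in (118,130,150,162,172): print(r,p[r,255].tolist())
w=((hsv[...,1]<70)&(hsv[...,2]>205)).astype(np.uint8)
k=np.zeros_like(w); k[100:175,225:345]=w[100:175,225:345]
k=cv2.morphologyEx(k,cv2.MORPH_OPEN,np.ones((5,5)))
pts=np.argwhere(k)[:,::-1]; print(len(pts),pts.min(0),pts.max(0))
W=np.array([onz(im,u,v,140)[:2] for u,v in pts]).astype(np.float32)
r=cv2.minAreaRect(W); print(r,cv2.boxPoints(r).round(1).tolist())
# base edges in this picture, at z=18
y=((hsv[...,0]>18)&(hsv[...,0]<34)&(hsv[...,1]>60)&(hsv[...,2]>150))
L=[];Rr=[]
for v in range(20,230,10):
    c=np.where(y[v,200:365])[0]+200; L.append(onz(im,c.min(),v,18)[:2]);Rr.append(onz(im,c.max(),v,18)[:2])
for P in (L,Rr):
    f=cv2.fitLine(np.float32(P),cv2.DIST_HUBER,0,.01,.01).ravel(); print(f, np.degrees(np.arctan2(f[1],f[0])))
# front lip of sliding jaw at z 124 
for v in (11,35): print('jaw',onz(im,283,v,124))
for v in (168,): print('fix',onz(im,283,v,125))
# held half: top face in tool frame
E
```

```text
118 [240, 240, 225]
130 [239, 239, 223]
150 [239, 239, 223]
162 [239, 239, 222]
172 [67, 64, 59]
5679 [234 100] [341 174]
((492.1866760253906, -19.01935386657715), (64.31493377685547, 43.85137176513672), 13.301779747009277) [[455.79998779296875, -5.099999904632568], [465.8999938964844, -47.79999923706055], [528.5, -33.0], [518.4000244140625, 9.699999809265137]]
[ 2.2815636e-01 -9.7362453e-01  4.2694598e+02 -1.3077490e+01] -76.81144
[ 2.2814058e-01 -9.7362822e-01  5.4434766e+02  1.5715153e+00] -76.81237
jaw [473.27427897  49.99616814 124.        ]
jaw [476.1950136   37.58239238 124.        ]
fix [494.43642497 -39.93701122 125.        ]
```

```bash
python3 - <<'E'
from h import *
im=load('w2'); p=im['pixels']; hsv=cv2.cvtColor(p,cv2.COLOR_RGB2HSV)
w=((hsv[...,1]<28)&(hsv[...,2]>225)).astype(np.uint8)
a=np.radians(13.19); ux=np.array([np.cos(a),np.sin(a)]); uy=np.array([-ux[1],ux[0]])
for v in (117,125,135,145,155,162):
    c=np.where(w[v,225:350])[0]+225; q=[onz(im,c.min()-.5,v,140)[:2],onz(im,c.max()+.5,v,140)[:2]]
    print(v,c.min(),c.max(),[(round(x@ux,1),round(x@uy,1)) for x in q])
c=np.where(w[100:185,250])[0]+100; print(c.min(),c.max(),[onz(im,250,r,140)[:2]@uy for r in (c.min()-.5,c.max()+.5)])
# held half top: front edge & sides at z = top
w2=((hsv[...,1]<40)&(hsv[...,2]>200))
for v in (335,350,360): 
    c=np.where(w2[v,150:400])[0]+150; print('held',v,c.min(),c.max())
c=np.where(w2[280:415,230])[0]+280; print('heldrows',c.min(),c.max())
s=ctrl.read_state(); print('tcp',s['eef_pos'][:2]@ux,s['eef_pos'][:2]@uy)
for d in (46,44,42): print([ (onz(im,u,v,s['eef_pos'][2]-98.2+70)[:2]@ux).round(1) for u,v in ((194,335),(378,335))],[(onz(im,230,v,s['eef_pos'][2]-98.2+70)[:2]@uy).round(1) for v in (c.min(),c.max())]); break
E
```

```text
117 273 296 [(np.float64(466.1), np.float64(-118.6)), (np.float64(480.3), np.float64(-118.5))]
125 235 334 [(np.float64(443.4), np.float64(-123.2)), (np.float64(503.0), np.float64(-123.1))]
135 235 333 [(np.float64(443.1), np.float64(-129.1)), (np.float64(502.7), np.float64(-128.9))]
145 236 332 [(np.float64(443.5), np.float64(-135.0)), (np.float64(502.3), np.float64(-134.9))]
155 237 331 [(np.float64(443.9), np.float64(-141.1)), (np.float64(502.0), np.float64(-140.9))]
162 237 331 [(np.float64(443.7), np.float64(-145.3)), (np.float64(502.1), np.float64(-145.2))]
118 165 [np.float64(-118.86809713725263), np.float64(-147.4902216714334)]
held 335 179 391
held 350 191 379
held 360 192 378
heldrows 329 403
tcp 473.21706600670797 -187.6245691118121
[np.float64(445.3), np.float64(501.9)] [np.float64(-175.0), np.float64(-203.3)]
```

```bash
python3 - <<'E'
from h import *
a=np.radians(13.19); ux=np.array([np.cos(a),np.sin(a)]); uy=np.array([-ux[1],ux[0]])
q=472.8*ux-93.7*uy
delta([*q,180],103.19);delta([*q,168.5],103.19)
E
```

```text
d [9.41, -0.04, 11.9] [0.002, 0.001, 0.002]
d [9.41, -0.04, 13.05] [0.002, 0.001, 0.002]
```

Emit:
{"op": "send_rows", "data": {"rows": [[[3,0,0,0,0,0],[7,0,0,0.002,0.001,0.002],[9.4,0,0,0.002,0.001,0.002],[9.4,0,3,0.002,0.001,0.002],[9.4,0,6,0.002,0.001,0.002],[9.4,0,9,0.002,0.001,0.002],[9.4,0,11.5,0.002,0.001,0.002],[9.4,0,11.9,0.002,0.001,0.002],[9.4,0,11.9,0.002,0.001,0.002],[9.4,0,11.9,0.002,0.001,0.002]]]}}

```text
clock: 6.1
eef_pos: [481.6, 17.1, 180.7]
tool_rot: [-3.142, -0.0, 1.801]
force: [-0.5, -0.5, -1.2]
width: 59.5
gripper_force: 65.4
```

```bash
python3 - <<'E'
from h import *
a=np.radians(13.19); ux=np.array([np.cos(a),np.sin(a)]); uy=np.array([-ux[1],ux[0]])
im=shot('wrist','w3'); s=ctrl.read_state(); print(s['eef_pos'],s['tool_rot'],s['force'], s['eef_pos'][:2]@ux,s['eef_pos'][:2]@uy)
q=472.8*ux-93.7*uy
delta([*q,168.5],103.19)
E
```

```text
[481.60134342  17.21865949 180.96049386] [ 3.14104621e+00 -4.63917287e-04  1.80140642e+00] [-0.14984241  0.49862707 -1.37715968] 472.82506449987574 -93.12784007370678
d [-0.06, -0.0, 1.25] [0.001, -0.0, 0.0]
```

View pics/w3.png

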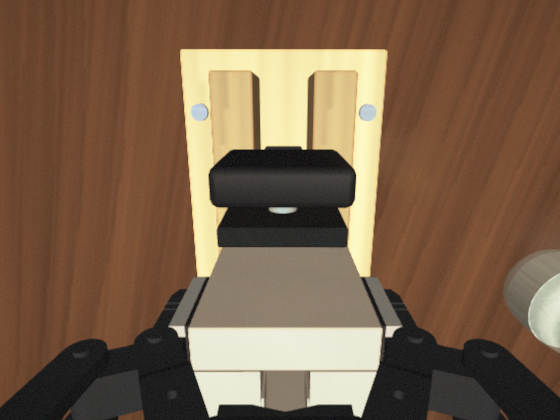

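```bash
python3 - <<'E'
from h import *
a=np.radians(13.19); uy=np.array([-np.sin(a),np.cos(a)])
im=load('w3')
for v,z in ((150,124),(175,124),(207,124),(207,123),(245,123),(245,75),(245,153),(320,153)): print(v,z,(onz(im,283,v,z)[:2]@uy).round(1))
im=load('w2')
for v,z in ((11,124),(23,124),(35,124),(11,123),(35,123)): print(v,z,(onz(im,283,v,z)[:2]@uy).round(1))
E
```

```text
150 124 -30.1
175 124 -38.7
207 124 -50.1
207 123 -50.4
245 123 -64.9
245 75 -84.2
245 153 -52.9
320 153 -77.2
11 124 -59.3
23 124 -65.6
35 124 -72.1
11 123 -59.1
35 123 -71.9
```

Emit:
{"op": "send_rows", "data": {"rows": [[[-0.3,0,0.3,0,0,0],[-0.3,0,0.7,0,0,0],[-0.3,0,1.0,0,0,0],[-0.3,0,1.1,0,0,0],[-0.3,0,1.1,0,0,0]]]}}

```text
clock: 6.65
eef_pos: [480.9, 14.6, 168.7]
tool_rot: [-3.139, -0.001, 1.802]
force: [-0.5, -0.2, -1.4]
width: 59.5
gripper_force: 65.4
```

Emit:
{"op": "send_rows", "data": {"rows": [[[0,0,0.1,0,0,0],[0,0,0.15,0,0,0],[0,0,0.15,0,0,0]]]}}

```text
clock: 6.95
eef_pos: [481.1, 14.5, 168.1]
tool_rot: [-3.14, -0.001, 1.802]
force: [-1.8, 0.3, 8.5]
width: 59.6
gripper_force: 66.4
```

Emit:
{"op": "send_rows", "data": {"rows": [[[0,0,0,0,0,0],[0,0,0,0,0,0],[0,0,0,0,0,0],[0,0,0,0,0,0],[0,0,0,0,0,0],[0,0,0,0,0,0]]], "grip": 20}}

```text
clock: 7.55
eef_pos: [481.1, 14.5, 167.3]
tool_rot: [-3.14, -0.001, 1.802]
force: [0.0, 0.1, -0.3]
width: 78.6
gripper_force: 0.0
```

Emit:
{"op": "send_rows", "data": {"rows": [[[0,0,-1,0,0,0],[0,0,-3,0,0,0],[0,0,-6,0,0,0],[0,0,-10,0,0,0],[-4,0,-13,0,0,0],[-8,0,-13,0,0,0],[-8,0,-13,0,0,0],[-8,0,-13,0,0,0]]]}}

```text
clock: 8.35
eef_pos: [499.4, -64.2, 297.8]
tool_rot: [-3.14, -0.001, 1.799]
force: [0.9, -0.3, 0.1]
width: 78.7
gripper_force: 0.0
```

```bash
python3 - <<'E'
from h import *
im=shot('wrist','w4'); s=ctrl.read_state(); print(s['clock'],s['eef_pos'],s['tool_rot'],s['force'])
E
```

```text
8.4 [499.17951611 -62.97725389 297.37080663] [-3.13905186e+00 -1.98733920e-03  1.80143538e+00] [-0.46224001  0.11983811  0.08119668]
```

View pics/w4.png

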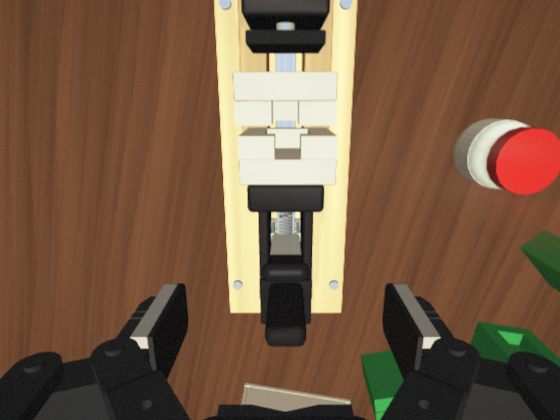

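```bash
python3 - <<'E'
from h import *
a=np.radians(13.19); ux=np.array([np.cos(a),np.sin(a)]); uy=np.array([-ux[1],ux[0]])
im=load('w4'); p=im['pixels']
b=cv2.imread('pics/w4.png')[170:350,235:340]; cv2.imwrite('pics/crop2.png',cv2.resize(b,None,fx=3.3,fy=3.3,interpolation=cv2.INTER_CUBIC))
print(p[180:350:2,287].sum(1).tolist())
for v,z in ((184,125),(211,125),(262,128),(280,128),(283,155),(300,155),(97,140),(124,140),(137,140),(184,140)): 
    q=onz(im,286,v,z)[:2]; print(v,z,(q@uy).round(1),(q@ux).round(1))
g=lambda y,z:[round(float(t),1) for t in proj(im,[*(472.5*ux+(-150+y)*uy),z])]
for y,z in ((0,125),(-20,125),(-55,128),(-62,135),(-69,128),(-91,155),(-107,155)): print(y,z,g(y,z))
s=ctrl.read_state(); print(s['eef_pos'][:2]@ux,s['eef_pos'][:2]@uy)
E
```

```text
[706, 703, 547, 126, 190, 191, 183, 186, 171, 176, 163, 156, 153, 152, 145, 129, 345, 399, 388, 469, 430, 444, 435, 420, 432, 433, 418, 382, 388, 391, 394, 391, 397, 378, 389, 394, 393, 271, 74, 66, 68, 49, 91, 103, 122, 181, 226, 191, 130, 107, 109, 109, 71, 58, 64, 51, 50, 60, 56, 59, 61, 73, 73, 70, 68, 71, 51, 70, 61, 57, 65, 77, 73, 80, 108, 127, 145, 158, 145, 143, 136, 127, 96, 161, 227]
184 125 -150.8 472.1
211 125 -169.5 472.1
262 128 -205.8 472.1
280 128 -219.8 472.1
283 155 -208.1 472.0
300 155 -220.3 472.0
97 140 -95.9 472.2
124 140 -111.1 472.2
137 140 -118.7 472.2
184 140 -147.4 472.1
0 125 [286.5, 182.9]
-20 125 [286.5, 211.8]
-55 128 [286.6, 260.9]
-62 135 [286.6, 274.4]
-69 128 [286.6, 279.0]
-91 155 [286.7, 327.8]
-107 155 [286.7, 348.4]
471.6403235926308 -175.21908849399486
```

View pics/crop2.png

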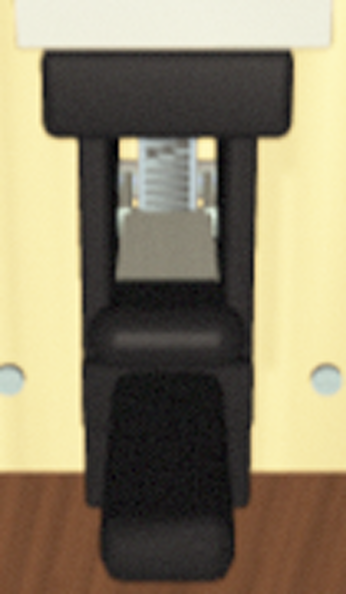

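```bash
python3 - <<'E'
from h import *
a=np.radians(13.19); ux=np.array([np.cos(a),np.sin(a)]); uy=np.array([-ux[1],ux[0]])
delta([*(472.3*ux-190*uy),189],103.19)
E
```

```text
d [-1.5, 0.09, 10.83] [-0.003, -0.002, 0.0]
```

Emit:
{"op": "send_rows", "data": {"rows": [[[-1.5,0.1,0,-0.003,-0.002,0],[-1.5,0.1,0,-0.003,-0.002,0],[-1.5,0.1,0,-0.003,-0.002,0],[-1.5,0.1,0,-0.003,-0.002,0],[-1.5,0.1,0,-0.003,-0.002,0],[-1.5,0.1,0,-0.003,-0.002,0],[-1.5,0.1,2,-0.003,-0.002,0],[-1.5,0.1,5,-0.003,-0.002,0],[-1.5,0.1,7,-0.003,-0.002,0],[-1.5,0.1,7,-0.003,-0.002,0]]], "grip": 255}}

```text
clock: 9.4
eef_pos: [502.4, -77.2, 225.1]
tool_rot: [-3.138, -0.001, 1.802]
force: [0.3, 0.3, 0.4]
width: -0.3
gripper_force: 0.0
```

Emit:
{"op": "send_rows", "data": {"rows": [[[0,0,1,0,0,0],[0,0,2,0,0,0],[0,0,3,0,0,0],[0,0,3.8,0,0,0],[0,0,3.8,0,0,0],[0,0,3.8,0,0,0]]]}}

```text
clock: 10.0
eef_pos: [504.0, -77.9, 189.2]
tool_rot: [3.141, 0.001, 1.802]
force: [0.2, 0.6, -0.1]
width: -0.1
gripper_force: 0.0
```

```bash
cat >> h.py <<'E'
a=np.radians(13.19); ux=np.array([np.cos(a),np.sin(a)]); uy=np.array([-ux[1],ux[0]])
def st():
    s=ctrl.read_state(); p=s['eef_pos']; f=s['force']
    print('t',round(s['clock'],2),'x',(p[:2]@ux-472.3).round(1),'y',(p[:2]@uy+150).round(1),'z',p[2].round(1),'f',(f[:2]@ux).round(1),(f[:2]@uy).round(1),f[2].round(1),'w',round(s['width'],1))
E
python3 - <<'E'
from h import *
st()
E
```

```text
t 10.0 x 0.6 y -40.8 z 189.2 f 0.3 0.6 -0.1 w -0.1
```

Emit:
{"op": "send_rows", "data": {"rows": [[[-0.3,0,0,0,0,0],[-0.6,0,0,0,0,0],[-0.9,0,0,0,0,0],[-1.2,0,0,0,0,0]]]}}

```text
clock: 10.4
eef_pos: [506.7, -88.4, 189.6]
tool_rot: [3.141, -0.001, 1.802]
force: [-2.1, 6.7, 6.1]
width: 0.1
gripper_force: 3.7
```

Emit:
{"op": "send_rows", "data": {"rows": [[[-0.3,0,0,0,0,0],[-0.6,0,0,0,0,0],[-0.8,0,0,0,0,0],[-0.9,0,0,0,0,0],[-0.9,0,0,0,0,0]]]}}

```text
clock: 10.9
eef_pos: [508.5, -96.2, 189.5]
tool_rot: [3.141, -0.002, 1.803]
force: [-1.7, 5.6, 5.1]
width: -0.3
gripper_force: 3.1
```

```bash
python3 - <<'E'
from h import *
st()
E
```

```text
t 10.9 x 0.9 y -59.7 z 189.5 f -0.4 5.8 5.1 w -0.3
```

Emit:
{"op": "send_rows", "data": {"rows": [[[0.8,0,0,0,0,0],[1.6,0,0,0,0,0],[2.1,0,0,0,0,0],[2.1,0,0,0,0,0],[2.1,0,0.4,0,0,0],[2.1,0,0.9,0,0,0],[2.1,0,0.9,0,0,0]]]}}

```text
clock: 11.6
eef_pos: [503.6, -78.1, 179.5]
tool_rot: [-3.141, 0.001, 1.801]
force: [-1.2, -0.4, -0.5]
width: 0.1
gripper_force: 0.0
```

Emit:
{"op": "send_rows", "data": {"rows": [[[-0.3,0,0,0,0,0],[-0.6,0,0,0,0,0],[-0.9,0,0,0,0,0],[-1.2,0,0,0,0,0]]]}}

```text
clock: 12.0
eef_pos: [506.5, -88.6, 180.3]
tool_rot: [3.141, -0.001, 1.802]
force: [-1.8, 7.0, 2.9]
width: 0.0
gripper_force: 3.3
```

Emit:
{"op": "send_rows", "data": {"rows": [[[-0.3,0,0,0,0,0],[-0.6,0,0,0,0,0],[-0.9,0,0,0,0,0],[-1.1,0,0,0,0,0],[-1.1,0,0,0,0,0]]]}}

```text
clock: 12.5
eef_pos: [508.8, -98.1, 180.2]
tool_rot: [-3.142, -0.003, 1.803]
force: [-0.5, 6.3, 1.2]
width: -0.1
gripper_force: 3.2
```

```bash
python3 - <<'E'
from h import *
st()
E
```

```text
t 12.5 x 0.6 y -61.6 z 180.2 f 0.9 6.2 1.2 w -0.1
```

Emit:
{"op": "send_rows", "data": {"rows": [[[-0.15,0,0,0,0,0],[-0.3,0,0,0,0,0],[-0.3,0,0,0,0,0]]]}}

```text
clock: 12.8
eef_pos: [509.1, -99.9, 180.1]
tool_rot: [-3.141, -0.005, 1.804]
force: [-1.8, 9.6, 1.7]
width: -0.2
gripper_force: 4.7
```

```bash
python3 - <<'E'
from h import *
st()
im=shot('top','top1'); p=im['pixels']
E
```

```text
t 12.8 x 0.6 y -63.4 z 180.1 f 0.4 9.8 1.7 w -0.2
```

Emit:
{"op": "send_rows", "data": {"rows": [[[0.9,0,0,0,0,0],[1.8,0,0,0,0,0],[2.6,0,0,0,0,0],[2.6,0,0,0,0,0],[2.2,0,0,0,0,0],[1.8,0,0,0,0,0],[1.4,0,0,0,0,0],[1.0,0,0,0,0,0]]]}}

```text
clock: 13.65
eef_pos: [507.5, -92.3, 180.4]
tool_rot: [3.141, -0.002, 1.802]
force: [-1.2, 9.7, 5.5]
width: 0.1
gripper_force: 4.9
```

Emit:
{"op": "send_rows", "data": {"rows": [[[-0.3,0,0,0,0,0],[-0.6,0,0,0,0,0],[-0.9,0,0,0,0,0],[-0.9,0,0,0,0,0]]]}}

```text
clock: 14.05
eef_pos: [509.4, -100.4, 180.1]
tool_rot: [3.141, -0.003, 1.803]
force: [-0.3, 5.8, 1.8]
width: 0.1
gripper_force: 3.2
```

```bash
python3 - <<'E'
from h import *
st()
im=load('top1'); a=im['pixels'][235:330,165:335,::-1]
cv2.imwrite('pics/crop3.png',cv2.resize(a,None,fx=4,fy=4,interpolation=cv2.INTER_CUBIC))
E
```

```text
t 14.05 x 0.8 y -64.0 z 180.1 f 1.0 5.7 1.8 w 0.1
```

View pics/crop3.png

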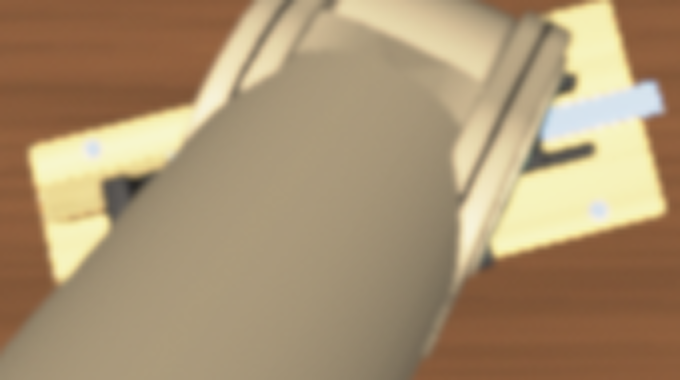

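```bash
cat >> h.py <<'E'
def bar(f):
    im=load(f); p=cv2.cvtColor(im['pixels'],cv2.COLOR_RGB2HSV).astype(int)
    m=((p[...,0]>95)&(p[...,0]<125)&(p[...,1]>20)&(p[...,2]>150)); k=np.zeros_like(m); k[240:290,295:345]=m[240:290,295:345]
    q=np.array([onz(im,u,v,50)[:2]@uy+150 for v,u in np.argwhere(k)]); print(f,len(q),'bar end',np.percentile(q,[0,3,6]).round(1))
E
python3 - <<'E'
from h import *
shot('top','top2'); bar('top0');bar('top1');bar('top2')
im=shot('wrist','w5')
E
```

```text
top0 153 bar end [-167.6 -166.  -164.7]
top1 152 bar end [-175.2 -173.9 -172.5]
top2 158 bar end [-178.9 -177.4 -175.5]
```

View pics/w5.png

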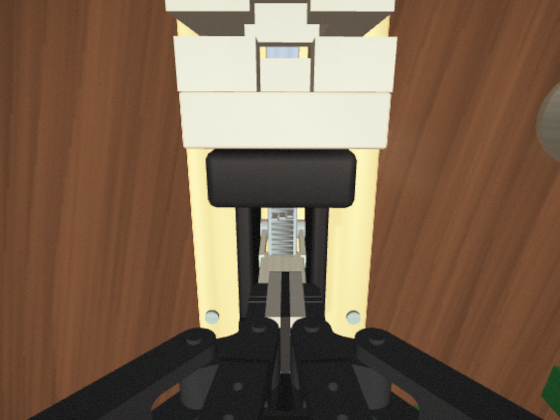

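Emit:
{"op": "send_rows", "data": {"rows": [[[0.9,0,0,0,0,0],[1.8,0,0,0,0,0],[2.5,0,0,0,0,0],[2.5,0,0,0,0,0],[2.1,0,0,0,0,0],[1.7,0,0,0,0,0],[1.3,0,0,0,0,0],[0.9,0,0,0,0,0]]]}}

```text
clock: 14.95
eef_pos: [507.2, -91.1, 180.4]
tool_rot: [-3.141, -0.004, 1.803]
force: [-1.9, 9.6, 6.4]
width: 0.0
gripper_force: 4.7
```

Emit:
{"op": "send_rows", "data": {"rows": [[[-0.3,0,0,0,0,0],[-0.6,0,0,0,0,0],[-0.9,0,0,0,0,0],[-1.0,0,0,0,0,0],[-1.0,0,0,0,0,0]]]}}

```text
clock: 15.45
eef_pos: [509.4, -100.9, 180.1]
tool_rot: [-3.141, -0.003, 1.803]
force: [-1.0, 6.3, 0.7]
width: 0.1
gripper_force: 3.7
```

```bash
python3 - <<'E'
from h import *
st();shot('top','top3');bar('top3'); im=shot('wrist','w6')
def gap(f):
    im=load(f); p=im['pixels'].astype(int).sum(2); print(f,p[0:150:3,215].tolist())
gap('w5');gap('w6')
E
```

```text
t 15.45 x 0.7 y -64.5 z 180.1 f 0.5 6.4 0.7 w 0.1
top3 173 bar end [-185.  -183.3 -181.7]
w5 [684, 686, 682, 685, 257, 261, 261, 264, 256, 268, 258, 257, 608, 693, 693, 697, 695, 694, 695, 693, 698, 696, 696, 698, 697, 703, 693, 701, 702, 701, 700, 686, 697, 695, 697, 696, 698, 698, 694, 699, 701, 697, 694, 696, 697, 695, 695, 698, 695, 601]
w6 [684, 682, 681, 685, 684, 257, 252, 267, 261, 258, 260, 259, 692, 685, 694, 688, 692, 692, 698, 696, 699, 693, 699, 700, 697, 699, 697, 700, 698, 698, 613, 695, 693, 698, 697, 694, 695, 702, 692, 697, 698, 702, 699, 695, 699, 697, 700, 697, 682, 352]
```

Emit:
{"op": "send_rows", "data": {"rows": [[[0.9,0,0,0,0,0],[1.8,0,0,0,0,0],[2.5,0,0,0,0,0],[2.5,0,0,0,0,0],[2.1,0,0,0,0,0],[1.7,0,0,0,0,0],[1.4,0,0,0,0,0],[1.2,0,0,0,0,0],[1.1,0,0,0,0,0]]]}}

```text
clock: 16.45
eef_pos: [507.1, -90.6, 180.4]
tool_rot: [3.141, -0.003, 1.803]
force: [-0.8, 6.9, 5.1]
width: 0.2
gripper_force: 4.0
```

Emit:
{"op": "send_rows", "data": {"rows": [[[-0.2,0,0,0,0,0],[-0.4,0,0,0,0,0],[-0.6,0,0,0,0,0],[-0.6,0,0,0,0,0]]]}}

```text
clock: 16.85
eef_pos: [508.5, -96.5, 180.3]
tool_rot: [3.141, -0.003, 1.803]
force: [-0.8, 6.5, 2.6]
width: 0.0
gripper_force: 3.4
```

Emit:
{"op": "send_rows", "data": {"rows": [[[-0.2,0,0,0,0,0],[-0.4,0,0,0,0,0],[-0.5,0,0,0,0,0],[-0.5,0,0,0,0,0]]]}}

```text
clock: 17.25
eef_pos: [509.5, -100.9, 180.1]
tool_rot: [-3.141, -0.003, 1.803]
force: [-0.4, 7.1, 1.6]
width: 0.3
gripper_force: 3.8
```

```bash
python3 - <<'E'
from h import *
st();shot('top','top4');bar('top4'); im=shot('wrist','w7')
p=im['pixels'].astype(int).sum(2); print(p[0:60:2,215].tolist())
E
```

```text
t 17.25 x 0.7 y -64.5 z 180.1 f 1.3 7.0 1.6 w 0.3
top4 178 bar end [-191.1 -189.  -187.5]
[679, 683, 684, 683, 685, 686, 684, 687, 688, 684, 686, 686, 686, 688, 692, 687, 689, 690, 692, 689, 695, 692, 696, 692, 692, 693, 697, 694, 696, 700]
```

Emit:
{"op": "send_rows", "data": {"rows": [[[0.9,0,0,0,0,0],[1.8,0,0,0,0,0],[2.4,0,0,0,0,0],[2.4,0,0,0,0,0],[2.1,0,0,0,0,0],[1.8,0,0,0,0,0],[1.7,0,0,0,0,0]]]}}

```text
clock: 18.05
eef_pos: [506.0, -86.1, 180.4]
tool_rot: [3.141, -0.001, 1.802]
force: [-0.4, 5.3, 3.6]
width: -0.0
gripper_force: 2.6
```

Emit:
{"op": "send_rows", "data": {"rows": [[[-0.15,0,0,0,0,0],[-0.3,0,0,0,0,0],[-0.3,0,0,0,0,0]]]}}

```text
clock: 18.35
eef_pos: [506.3, -87.5, 180.4]
tool_rot: [3.141, -0.003, 1.803]
force: [-1.9, 7.4, 5.3]
width: -0.1
gripper_force: 3.9
```

Emit:
{"op": "send_rows", "data": {"rows": [[[-0.15,0,0,0,0,0],[-0.3,0,0,0,0,0],[-0.3,0,0,0,0,0]]]}}

```text
clock: 18.65
eef_pos: [507.0, -90.4, 180.4]
tool_rot: [3.141, -0.003, 1.803]
force: [-1.4, 7.1, 3.5]
width: -0.1
gripper_force: 3.6
```

Emit:
{"op": "send_rows", "data": {"rows": [[[-0.1,0,0,0,0,0],[-0.2,0,0,0,0,0],[-0.2,0,0,0,0,0]]]}}

```text
clock: 18.95
eef_pos: [507.4, -92.0, 180.4]
tool_rot: [3.142, -0.003, 1.803]
force: [-1.3, 8.0, 5.0]
width: 0.2
gripper_force: 4.2
```

Emit:
{"op": "send_rows", "data": {"rows": [[[-0.1,0,0,0,0,0],[-0.2,0,0,0,0,0],[-0.2,0,0,0,0,0]]]}}

```text
clock: 19.25
eef_pos: [507.7, -93.2, 180.4]
tool_rot: [-3.141, -0.004, 1.804]
force: [-2.5, 11.1, 6.5]
width: 0.4
gripper_force: 5.0
```

Emit:
{"op": "send_rows", "data": {"rows": [[[-0.1,0,0,0,0,0],[-0.1,0,0,0,0,0],[-0.1,0,0,0,0,0]]]}}

```text
clock: 19.55
eef_pos: [508.0, -94.7, 180.3]
tool_rot: [-3.141, -0.004, 1.803]
force: [-1.5, 9.0, 5.0]
width: 0.0
gripper_force: 4.4
```

```bash
python3 - <<'E'
from h import *
st();shot('top','top5');bar('top5')
E
```

```text
t 19.55 x 0.7 y -58.1 z 180.3 f 0.6 9.1 5.0 w 0.0
top5 186 bar end [-194.1 -192.1 -190.5]
```

Emit:
{"op": "send_rows", "data": {"rows": [[[-0.1,0,0,0,0,0],[-0.15,0,0,0,0,0],[-0.15,0,0,0,0,0]]]}}

```text
clock: 19.9
eef_pos: [508.2, -95.6, 180.3]
tool_rot: [-3.141, -0.004, 1.804]
force: [-1.5, 9.4, 5.4]
width: 0.0
gripper_force: 5.0
```

Emit:
{"op": "send_rows", "data": {"rows": [[[-0.1,0,0,0,0,0],[-0.15,0,0,0,0,0],[-0.15,0,0,0,0,0]]]}}

```text
clock: 20.2
eef_pos: [508.4, -96.4, 180.3]
tool_rot: [-3.141, -0.005, 1.804]
force: [-2.8, 11.3, 6.8]
width: -0.1
gripper_force: 5.8
```

Emit:
{"op": "send_rows", "data": {"rows": [[[-0.1,0,0,0,0,0],[-0.15,0,0,0,0,0],[-0.15,0,0,0,0,0]]]}}

```text
clock: 20.5
eef_pos: [508.7, -97.7, 180.2]
tool_rot: [-3.141, -0.006, 1.804]
force: [-1.7, 11.5, 5.2]
width: 0.1
gripper_force: 5.9
```

Emit:
{"op": "send_rows", "data": {"rows": [[[-0.1,0,0,0,0,0],[-0.1,0,0,0,0,0],[-0.1,0,0,0,0,0]]]}}

```text
clock: 20.8
eef_pos: [508.8, -98.2, 180.2]
tool_rot: [-3.14, -0.006, 1.805]
force: [-2.5, 12.8, 5.5]
width: -0.1
gripper_force: 6.3
```

```bash
python3 - <<'E'
from h import *
st();shot('top','top6');bar('top6')
E
```

```text
t 20.8 x 0.7 y -61.7 z 180.2 f 0.4 13.0 5.5 w -0.1
top6 180 bar end [-195.2 -192.5 -191. ]
```

Emit:
{"op": "send_rows", "data": {"rows": [[[-0.05,0,0,0,0,0],[-0.1,0,0,0,0,0],[-0.1,0,0,0,0,0]]]}}

```text
clock: 21.15
eef_pos: [509.0, -98.8, 180.2]
tool_rot: [-3.14, -0.007, 1.805]
force: [-1.4, 12.9, 6.0]
width: -0.0
gripper_force: 6.8
```

Emit:
{"op": "send_rows", "data": {"rows": [[[0,0,0,0,0,0],[0,0,0,0,0,0]]]}}

```text
clock: 21.35
eef_pos: [509.0, -98.8, 180.2]
tool_rot: [-3.14, -0.007, 1.805]
force: [-3.1, 13.2, 7.3]
width: 0.1
gripper_force: 6.8
```

Emit:
{"op": "send_rows", "data": {"rows": [[[-0.05,0,0,0,0,0],[-0.1,0,0,0,0,0],[-0.1,0,0,0,0,0]]]}}

```text
clock: 21.65
eef_pos: [509.1, -99.3, 180.1]
tool_rot: [-3.14, -0.008, 1.805]
force: [-3.3, 14.4, 6.4]
width: 0.0
gripper_force: 7.3
```

```bash
python3 - <<'E'
from h import *
st();shot('top','top7');bar('top7')
E
```

```text
t 21.65 x 0.7 y -62.9 z 180.1 f 0.1 14.7 6.4 w 0.0
top7 181 bar end [-195.2 -192.9 -191.2]
```

Emit:
{"op": "send_rows", "data": {"rows": [[[0.6,0,0,0,0,0],[1.2,0,0,0,0,0],[1.8,0,0,0,0,0],[2.4,0,0,0,0,0],[2.6,0,0,0,0,0],[2.6,0,0,0,0,0]]]}}

```text
clock: 22.3
eef_pos: [504.3, -79.4, 180.2]
tool_rot: [3.141, 0.002, 1.802]
force: [0.2, -0.2, 0.9]
width: 0.3
gripper_force: 0.0
```

```bash
python3 - <<'E'
from h import *
st();shot('top','top8');bar('top8')
E
```

```text
t 22.3 x 0.6 y -42.4 z 180.2 f 0.2 -0.2 0.9 w 0.3
top8 186 bar end [-194.1 -192.1 -190.5]
```

Emit:
{"op": "send_rows", "data": {"rows": [[[-0.3,0,0,0,0,0],[-0.5,0,0,0,0,0],[-0.6,0,0,0,0,0],[-0.6,0,0,0,0,0]]]}}

```text
clock: 22.75
eef_pos: [505.6, -84.9, 180.3]
tool_rot: [3.141, 0.0, 1.802]
force: [0.5, 2.2, 2.0]
width: -0.2
gripper_force: 1.2
```

Emit:
{"op": "send_rows", "data": {"rows": [[[-0.1,0,0,0,0,0],[-0.2,0,0,0,0,0],[-0.2,0,0,0,0,0]]]}}

```text
clock: 23.05
eef_pos: [506.1, -86.7, 180.3]
tool_rot: [3.141, 0.0, 1.802]
force: [-1.6, 3.2, 3.6]
width: -0.0
gripper_force: 2.0
```

Emit:
{"op": "send_rows", "data": {"rows": [[[-0.1,0,0,0,0,0],[-0.2,0,0,0,0,0],[-0.2,0,0,0,0,0]]]}}

```text
clock: 23.35
eef_pos: [506.3, -87.8, 180.3]
tool_rot: [3.141, -0.001, 1.803]
force: [-2.0, 6.5, 4.5]
width: -0.1
gripper_force: 3.2
```

Emit:
{"op": "send_rows", "data": {"rows": [[[-0.1,0,0,0,0,0],[-0.2,0,0,0,0,0],[-0.2,0,0,0,0,0]]]}}

```text
clock: 23.65
eef_pos: [506.6, -88.8, 180.3]
tool_rot: [3.142, -0.002, 1.803]
force: [-2.0, 7.5, 5.2]
width: 0.2
gripper_force: 4.3
```

Emit:
{"op": "send_rows", "data": {"rows": [[[-0.1,0,0,0,0,0],[-0.15,0,0,0,0,0],[-0.15,0,0,0,0,0]]]}}

```text
clock: 23.95
eef_pos: [506.8, -89.6, 180.3]
tool_rot: [-3.141, -0.004, 1.804]
force: [-2.1, 9.0, 6.8]
width: 0.1
gripper_force: 5.1
```

Emit:
{"op": "send_rows", "data": {"rows": [[[-0.1,0,0,0,0,0],[-0.2,0,0,0,0,0],[-0.2,0,0,0,0,0]]]}}

```text
clock: 24.25
eef_pos: [507.1, -90.7, 180.3]
tool_rot: [-3.141, -0.005, 1.805]
force: [-2.4, 11.7, 8.4]
width: -0.1
gripper_force: 6.1
```

Emit:
{"op": "send_rows", "data": {"rows": [[[-0.1,0,0,0,0,0],[-0.15,0,0,0,0,0],[-0.15,0,0,0,0,0]]]}}

```text
clock: 24.55
eef_pos: [507.3, -91.5, 180.3]
tool_rot: [-3.141, -0.006, 1.805]
force: [-3.1, 13.3, 8.5]
width: 0.4
gripper_force: 6.7
```

```bash
python3 - <<'E'
from h import *
st();shot('top','top9');bar('top9')
E
```

```text
t 24.55 x 0.7 y -54.9 z 180.3 f 0.0 13.7 8.5 w 0.4
top9 182 bar end [-195.2 -192.5 -190.9]
```

Emit:
{"op": "send_rows", "data": {"rows": [[[-0.05,0,0,0,0,0],[-0.08,0,0,0,0,0],[-0.08,0,0,0,0,0],[-0.08,0,0,0,0,0]]]}}

```text
clock: 25.0
eef_pos: [507.3, -92.0, 180.3]
tool_rot: [-3.14, -0.006, 1.805]
force: [-4.3, 13.9, 8.4]
width: 0.1
gripper_force: 7.1
```

```bash
python3 - <<'E'
from h import *
st()
E
```

```text
t 25.0 x 0.7 y -55.4 z 180.3 f -1.0 14.5 8.4 w 0.1
```

```bash
python3 - <<'E'
from h import *
shot('top','top10')
from scipy.ndimage import map_coordinates
for i in [0,2,3,4,5,6,7,8,9,10]:
    im=load(f'top{i}'); g=im['pixels'].astype(float)[...,2]
    ys=np.arange(-205,-160,.25); P=[]
    for dx in np.arange(-5,5.1,1):
        uv=np.array([proj(im,[*((472.3+dx)*ux+(y-150)*uy),50]) for y in ys]); P.append(map_coordinates(g,[uv[:,1],uv[:,0]],order=1))
    q=np.mean(P,0); k=np.where(q>140)[0][0]; print(i,ys[k]-.25*(q[k]-140)/(q[k]-q[k-1]), end=' | ')
E
```

```text
0 -168.8334696693139 | 2 -180.76506991136557 | 3 -186.7913186387238 | 4 -192.87386584486077 | 5 -196.04801998750378 | 6 -196.9505338240179 | 7 -197.3152423117865 | 8 -196.13867818954424 | 9 -197.10369077791395 | 10 -197.2914116365045 |
```

Emit:
{"op": "send_rows", "data": {"rows": [[[-0.05,0,0,0,0,0],[-0.1,0,0,0,0,0],[-0.15,0,0,0,0,0],[-0.15,0,0,0,0,0]]]}}

```text
clock: 25.45
eef_pos: [507.8, -93.7, 180.3]
tool_rot: [-3.141, -0.006, 1.805]
force: [-2.8, 12.8, 9.2]
width: 0.1
gripper_force: 6.8
```

```bash
cat >> h.py <<'E'
from scipy.ndimage import map_coordinates
def sub(f):
    im=load(f); g=im['pixels'].astype(float)[...,2]; ys=np.arange(-210,-160,.25)
    P=[map_coordinates(g,np.array([proj(im,[*((472.3+dx)*ux+(y-150)*uy),50])[::-1] for y in ys]).T,order=1) for dx in np.arange(-5,5.1,1)]
    q=np.mean(P,0); k=np.where(q>140)[0][0]; print('jaw travel',round(-168.83-(ys[k]-.25*(q[k]-140)/(q[k]-q[k-1])),2))
E
python3 - <<'E'
from h import *
st();shot('top','top11');sub('top11')
E
```

```text
t 25.45 x 0.7 y -57.1 z 180.3 f 0.2 13.1 9.2 w 0.1
jaw travel 29.41
```

Emit:
{"op": "send_rows", "data": {"rows": [[[-0.05,0,0,0,0,0],[-0.1,0,0,0,0,0],[-0.1,0,0,0,0,0]]]}}

```text
clock: 25.8
eef_pos: [507.9, -94.3, 180.3]
tool_rot: [-3.14, -0.007, 1.805]
force: [-3.6, 14.0, 10.1]
width: -0.1
gripper_force: 7.2
```

```bash
python3 - <<'E'
from h import *
st();shot('top','top12');sub('top12')
E
```

```text
t 25.8 x 0.7 y -57.7 z 180.3 f -0.3 14.5 10.1 w -0.1
jaw travel 29.43
```

Emit:
{"op": "send_rows", "data": {"rows": [[[-0.05,0,0,0,0,0],[-0.1,0,0,0,0,0],[-0.1,0,0,0,0,0]]]}}

```text
clock: 26.15
eef_pos: [508.1, -94.9, 180.3]
tool_rot: [-3.14, -0.007, 1.806]
force: [-3.4, 14.7, 9.8]
width: 0.2
gripper_force: 7.6
```

```bash
python3 - <<'E'
from h import *
st();shot('top','top13');sub('top13')
E
```

```text
t 26.15 x 0.7 y -58.3 z 180.3 f 0.1 15.1 9.8 w 0.2
jaw travel 29.6
```

Emit:
{"op": "send_rows", "data": {"rows": [[[-0.05,0,0,0,0,0],[-0.1,0,0,0,0,0],[-0.15,0,0,0,0,0],[-0.15,0,0,0,0,0]]]}}

```text
clock: 26.6
eef_pos: [508.4, -96.2, 180.3]
tool_rot: [-3.14, -0.007, 1.806]
force: [-3.3, 15.8, 9.3]
width: 0.1
gripper_force: 7.8
```

```bash
python3 - <<'E'
from h import *
st();shot('top','top14');sub('top14')
E
```

```text
t 26.6 x 0.7 y -59.7 z 180.3 f 0.4 16.2 9.3 w 0.1
jaw travel 30.22
```

Emit:
{"op": "send_rows", "data": {"rows": [[[-0.05,0,0,0,0,0],[-0.1,0,0,0,0,0],[-0.12,0,0,0,0,0],[-0.12,0,0,0,0,0]]]}}

```text
clock: 27.05
eef_pos: [508.5, -96.8, 180.2]
tool_rot: [-3.14, -0.008, 1.806]
force: [-3.2, 17.0, 9.3]
width: 0.0
gripper_force: 8.3
```

```bash
python3 - <<'E'
from h import *
st();shot('top','top15');sub('top15')
E
```

```text
t 27.05 x 0.7 y -60.3 z 180.2 f 0.8 17.3 9.3 w 0.0
jaw travel 30.3
```

Emit:
{"op": "send_rows", "data": {"rows": [[[0.5,0,0,0,0,0],[1.0,0,0,0,0,0],[1.5,0,0,0,0,0],[2.0,0,0,0,0,0],[2.4,0,0,0,0,0],[2.4,0,0,0,0,0]]]}}

```text
clock: 27.7
eef_pos: [504.3, -79.3, 180.2]
tool_rot: [3.141, 0.002, 1.802]
force: [-0.2, 0.8, 0.0]
width: -0.3
gripper_force: 0.0
```

```bash
python3 - <<'E'
from h import *
st();shot('top','top16');sub('top16')
E
```

```text
t 27.7 x 0.6 y -42.3 z 180.2 f -0.1 0.8 0.0 w -0.3
jaw travel 29.27
```

Emit:
{"op": "send_rows", "data": {"rows": [[[0.1,0,-1,0,0,0],[0.1,0,-3,0,0,0],[0.1,0,-6,0,0,0],[0.1,0,-10,0,0,0],[0.1,0,-12,0,0,0],[-4,0,-12,0,0,0],[-6,0,-12,0,0,0],[-6,0,-12,0,0,0],[-6,0,-12,0,0,0]]]}}

```text
clock: 28.65
eef_pos: [517.6, -137.8, 300.7]
tool_rot: [3.141, 0.001, 1.8]
force: [-0.4, -0.8, 0.1]
width: 0.2
gripper_force: 0.0
```

```bash
python3 - <<'E'
from h import *
st();im=shot('wrist','w9');shot('top','top17');sub('top17')
E
```

```text
t 28.65 x 0.2 y -102.3 z 300.7 f -0.6 -0.6 0.1 w 0.2
jaw travel 27.77
```

View pics/w9.png

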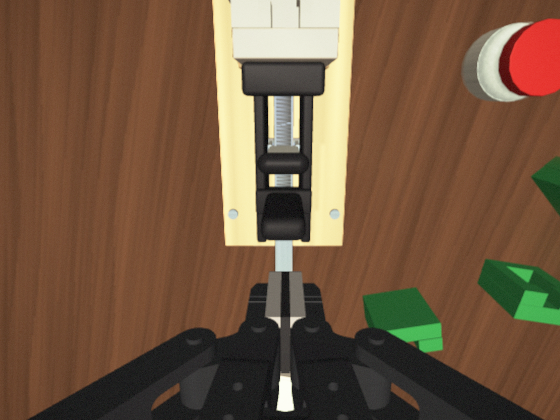

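Emit:
{"op": "send_rows", "data": {"rows": [[[4,0,0,0,0,0],[8,0,0,0,0,0],[12,0,0,0,0,0],[16,0,0,0,0,0],[18,0,0,0,0,0],[18,0,0,0,0,0]]]}}

```text
clock: 29.35
eef_pos: [475.4, 42.3, 300.0]
tool_rot: [-3.142, -0.001, 1.81]
force: [-0.2, -0.4, -0.8]
width: 0.3
gripper_force: 0.0
```

```bash
python3 - <<'E'
from h import *
st();im=shot('top','top18');sub('top18'); sub('top16'); sub('top8')
c=[cv2.resize(cv2.imread(f'pics/top{i}.png')[245:285,300:350],None,fx=5,fy=5,interpolation=cv2.INTER_CUBIC) for i in (8,16,18)]
cv2.imwrite('pics/crop4.png',np.hstack(c))
E
```

```text
t 29.35 x 0.2 y 82.7 z 300.0 f -0.3 -0.4 -0.8 w 0.3
jaw travel 28.83
jaw travel 29.27
jaw travel 27.31
```

```bash
python3 - <<'E'
from h import *
def prof(f,dx0,lo,hi):
    im=load(f); g=im['pixels'].astype(float)[...,2]; ys=np.arange(lo,hi,1.)
    P=[map_coordinates(g,np.array([proj(im,[*((472.3+dx)*ux+(y-150)*uy),50])[::-1] for y in ys]).T,order=1) for dx in np.arange(-5,5.1,1)]
    return np.mean(P,0).round().astype(int).tolist()
for f in ('top8','top16','top17','top18'): print(f,prof(f,0,-206,-186))
shot('top','top19');sub('top19')
E
```

```text
top8 [57, 57, 57, 58, 58, 59, 62, 70, 88, 114, 144, 175, 200, 216, 224, 229, 231, 232, 232, 232]
top16 [57, 57, 57, 58, 62, 69, 86, 112, 143, 175, 201, 218, 226, 229, 230, 231, 232, 232, 232, 232]
top17 [58, 59, 61, 63, 69, 76, 88, 103, 118, 134, 147, 155, 160, 162, 161, 160, 159, 158, 159, 160]
top18 [52, 52, 52, 53, 56, 63, 78, 102, 130, 159, 185, 202, 212, 216, 218, 219, 220, 220, 220, 220]
jaw travel 28.84
```

View pics/crop4.png

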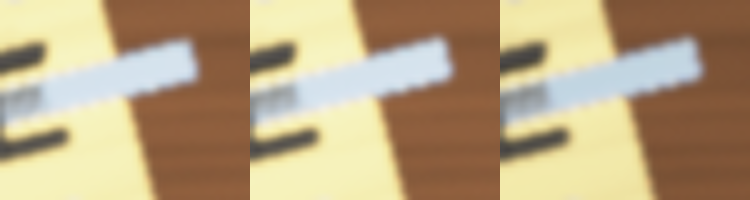

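```bash
python3 -c "
from h import *
print(ctrl.finish_job())"
```

```text
the job is handed in; nothing more can be done
None
```

The job is handed in: the loose half stands shut against the back half and is clamped with an estimated 15–18 N (limits 12 and 38 N). The last squeeze peaked at 17.3 N, above the suggested 14 N but under the 18 N crush warning. I then released the trigger and moved the arm clear. The result of the judging was not shown.

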